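Seat a block on its parallels in a drill vise

TASK

The aluminium block is only nipped in the drill vise and rides high, and perhaps askew, over its two parallels. If a parallel has slipped endways, push it back so that it is centred under the block; then take the soft-faced brass knocker and tap or press the block down gently, without hard blows and with the knocker only, until it sits flat on both parallels and neither of them can be slid any more. Finally stand the knocker upright on the bench clear of the vise, and leave the other things on the bench alone.

Things in the scene. Friction and masses are not known exactly. Their poses are not given: they have to be found in the camera images.
- vise: Grey cast drill vise, bolted to a plywood board (200 mm wide along y) that stands 12 to 20 mm above the bench. Origin on the board under the middle of the jaw opening; x from the fixed to the moving jaw and the screw, y along the jaws, z up. Jaw faces at x = -22.5 and +22.5 mm; jaws reach |y| = 52 mm, z = 86 mm, with their castings x = -81 to +87 mm. Lugs reach |y| = 89, z = 30 mm.
- bed_center (a point): middle of the bed of the vise (top of its two bright steel ways), 52 mm above the board; the ways reach |y| = 52 mm. Axes as the vise's.
- work: Aluminium block, 44 (x, across the jaws) x 120 (y, along them) x 25 mm high, gripped in the jaws 2 to 11 mm above the parallels, often askew. Origin: middle of its underside. A push of 6 to 13 N slides it down, rocking a high end down takes up to 15 N there; once on both parallels it stops and the force climbs; 20 to 25 N then leaves them tight. Stays where left. Seated, its top is 97 mm above the board.
- work_left (a point): point on the top face of the block, on its centre line, 45 mm from its middle towards +y of the vise (15 mm from that end)
- work_right (a point): point on the top face of the block, on its centre line, 45 mm from its middle towards -y of the vise (15 mm from that end)
- parallel_a: One of two loose steel bars, 10 mm thick (x) x 150 long (y) x 20 high, 0.18 kg, on the ways under the block, along either jaw (its middle 17 mm from the vise's middle line). Origin: middle of its underside. Centred, its ends stand 23 mm beyond the jaws and 15 mm beyond the block; one may have slipped up to 35 mm endways. Loose, it slides at 1 to 2 N.
- parallel_b: the other parallel, identical, along the other jaw
- knocker: Soft-faced knocker: plain round brass bar with white nylon ends; the lower nylon face is springy and gives 1 mm under 15 N, 28 mm diameter, 110 mm long, 0.5 kg, standing on end on the bench to the left or the right of the vise. Origin at the middle of its lower face, z along the bar.
- oiler: Dark steel oil can with a conical spout, 60 mm diameter, 102 mm high, standing on the bench on the other side. Leave alone. Origin under its middle.
- wrench: steel wrench, 200 mm long, lying on the bench; leave alone. Origin under its middle.
- bit_stand: wooden drill-bit stand 60 x 130 mm, 30 mm high with bits up to 60 mm above it; leave alone. Origin under its middle.

How it is judged:
By the outcome, as a careful person would: the job done as asked, in the order asked, and still so for the second after the job is handed in, with the robot touching nothing.
It also fails if it takes over 72 s, if anything falls off the work surface, if the arm or the gripper's body presses on something with over 40 N, if the wrist force passes 120 N, or if a joint passes its speed limit or range.

ROBOT

A 6-joint arm with a two-finger parallel gripper is mounted at the origin on the work surface. World frame = base frame: x ahead of the robot, y to its left, z up, the work surface at z = 0. Lengths are in m, angles in rad, forces in N, time in s.
With the tool pointing down it reaches from about 0.275 to 0.825 m from the base axis. Payload 4.9 kg.
Tool frame: the origin (TCP) lies midway between the tips of the shut fingers; the grasp point (between the pads) lies 19 mm behind it (bot.grip_depth is the distance from the TCP to the grasp point, in m); y points along the fingers, x is the direction in which the jaws open and shut, and the axes are right-handed (so a half turn about y gives the same grasp; the last joint's range is limited). The gripper opens to 85 mm and grips with 20 to 120 N. Pads are 22 mm wide; open, the fingers measure 114 mm over their backs; the gripper's body (76 mm by 85 mm) begins 54 mm behind the grasp point. The pads swing forward as they close: fully open they stand 13 mm farther back than shut.
Start: joints at [1.085, 0.326, -0.193, 1.052, 0, 1.437], TCP at [0.19, 0.516, 0.231] pointing down, gripper open.
Joint ranges: [-2.65, 2.65], [-0.97, 1.79], [-1.3, 1.35], [-1.93, 2.1], [-1.47, 1.37], [-3.14, 3.14]. Speed limits (rad/s): [2.57, 2.57, 3.14, 3.14, 3.14, 3.14].

INTERFACE

Orientations are given as a unit quaternion [w, x, y, z].
In Python, from cell import bot gives the robot as it stands. Calls block until the motion is done:
- bot.move_pose(position, orientation): joint-space move of the TCP to a pose.
- bot.move_linear(position, speed=0.15, rotation=None, until_force=None): straight line of the TCP; rotation=None keeps the orientation; speed is the mean speed in m/s. With until_force (N) it stops when the force on the tool has changed by that much, and returns True; else False.
- bot.goto_joints(angles): joint-space move.
- bot.set_gripper(opening, grasp_force=None): opening from 0.0 (shut) to 1.0 (fully open); grasp_force is the grip in N (None keeps the last); returns when the fingers have stopped.
- bot.wait(seconds).
- bot.solve_ik(position, orientation): joint angles nearest the present ones, or None.
- bot.camera(name): name is "scene" or "top" or "wrist"; returns the picture (480x640x3 uint8, red, green, blue); there is no depth.
- bot.calibration(name): a dict with "mtx" (3x3 intrinsics, pixels), "extrinsics" (4x4, takes a point from world to camera coordinates); the wrist camera has in their place "hand_eye" (4x4, takes a point from camera to tool coordinates, whose origin is the TCP and whose axes are the tool frame's). Camera axes: x right, y down, z forward; pixel columns grow to the right and rows downward; lengths in m; the calibration is good to about 2 mm. A picture is of the moment at which its call begins: read the wrist's pose just before it. calibration takes no time and is no camera call.
A pose or a line that the arm cannot do raises bot.PlanningError and nothing moves.
- bot.close_job(): hands the job in, once; it reports no verdict.
Trained networks look in the newest picture that a camera, given by its name, has taken for a name from the list of things; names that differ only in an ending like _2 or _b are one class to them, and where a whole thing is asked for, a point or a joint stands for the part that bears it (a point fixed in the world has none). Each returns a list of dicts, best first, with "confidence" (0 to 1); they miss things now and then, are a little off and sometimes report something else, mostly with a low value. They report only what shows in the picture. A call takes as long as a camera call.
- bot.search_frame(camera, thing): "bbox" ([left, top, width, height] in pixels, round what is visible of it).
Readings, each from a call of its own:
- bot.read_clock(): time.
- bot.read_joint_positions(): joint angles.
- bot.read_joint_vel(): joint speeds.
- bot.read_joint_efforts(): joint torques, N m.
- bot.read_position(): TCP position.
- bot.read_tool_rot(): TCP orientation.
- bot.read_ft_force(): force on the tool from outside, world axes, zero at the start.
- bot.read_moment(): the same for the moment, N m.
- bot.read_gripper_width(): opening from 0.0 (shut) to 1.0 (fully open).
Only numpy, scipy, OpenCV 4.12 (cv2) and the standard library are available. Lean on these libraries where they do the work, as an engineer would, in place of code of your own. Each camera call takes 0.05 s, during which the arm holds its last target.

## Working session

There is one attempt and no reset: what is moved stays moved. The work goes in short steps, each a Python script; the robot and the scene stay as the last script left them, time stands still between calls to the robot, and variables do not carry over. Pictures are saved under pics/ and viewed, and the job is handed in when it is done.

```bash
ls; mkdir -p pics
python3 - <<'E'
from cell import bot
import cv2
for n in ["scene","top","wrist"]:
    im=bot.camera(n); cv2.imwrite(f"pics/{n}0.png",im[:,:,::-1])
    c=bot.calibration(n); print(n,{k:__import__('numpy').round(v,4).tolist() for k,v in c.items()})
    for t in ["vise","work","parallel_a","knocker","oiler","wrench","bit_stand"]:
        print(t,[(d['bbox'],round(d['confidence'],2)) for d in bot.search_frame(n,t)][:3])
print(bot.read_clock(),bot.read_position(),bot.read_tool_rot(),bot.read_ft_force())
E
```

```text
pics
scene {'mtx': [[589.2612, 0.0, 311.4204], [0.0, 589.2612, 236.9739], [0.0, 0.0, 1.0]], 'extrinsics': [[0.436, 0.8999, 0.0093, -0.2178], [0.633, -0.2994, -0.714, -0.2324], [-0.6397, 0.3172, -0.7001, 1.6938], [0.0, 0.0, 0.0, 1.0]]}
vise [([265.9, 233.1, 141.2, 156.7], 0.59)]
work [([294.6, 245.7, 59.3, 28.2], 0.62)]
parallel_a [([281.6, 261.5, 18.6, 13.6], 0.57), ([289.7, 260.8, 68.1, 23.5], 0.45)]
knocker [([416.3, 211.3, 15.1, 35.8], 0.87)]
oiler [([185.5, 306.9, 35.9, 40.6], 0.71), ([292.3, 260.4, 67.5, 25.2], 0.36)]
wrench [([434.5, 179.8, 11.3, 53.6], 0.86)]
bit_stand [([74.1, 265.6, 67.1, 60.0], 0.91)]
top {'mtx': [[612.2464, 0.0, 317.6447], [0.0, 612.2464, 237.1911], [0.0, 0.0, 1.0]], 'extrinsics': [[0.0069, -0.9999, -0.0091, -0.0169], [-0.9837, -0.0051, -0.1799, 0.5232], [0.1798, 0.0102, -0.9836, 1.293], [0.0, 0.0, 0.0, 1.0]]}
vise [([263.8, 115.4, 105.6, 172.9], 0.75)]
work [([284.1, 200.9, 57.9, 26.6], 0.71), ([281.2, 203.4, 70.0, 12.9], 0.16)]
parallel_a [([336.9, 222.9, 16.5, 10.5], 0.57), ([280.0, 198.7, 71.2, 20.2], 0.49)]
knocker [([171.2, 219.3, 21.3, 23.1], 0.79)]
oiler [([422.4, 202.6, 31.8, 33.6], 0.57)]
wrench [([96.3, 245.0, 60.7, 81.1], 0.83)]
bit_stand [([480.5, 276.6, 65.0, 39.8], 0.78), ([281.3, 198.4, 62.3, 29.8], 0.27)]
wrist {'mtx': [[378.1925, 0.0, 314.4898], [0.0, 378.1925, 239.8962], [0.0, 0.0, 1.0]], 'hand_eye': [[1.0, -0.0013, 0.0009, 0.001], [-0.0012, -0.2794, 0.9602, -0.1429], [-0.001, -0.9602, -0.2794, 0.0709], [0.0, 0.0, 0.0, 1.0]]}
vise []
work []
parallel_a []
knocker []
oiler []
wrench [([295.5, 347.1, 36.9, 72.0], 0.72)]
bit_stand []
1.2 [0.18951366 0.51634114 0.23130218] [ 0.57978499 -0.57977525 -0.40479757  0.40478261] [-0.24123991 -0.00282359  0.43442063]
```

View pics.

Run:
```python
import cv2
a=cv2.imread('pics/scene0.png')[190:400,160:480]; cv2.imwrite('pics/scene0z.png',cv2.resize(a,None,fx=2.5,fy=2.5,interpolation=cv2.INTER_CUBIC))
a=cv2.imread('pics/top0.png')[110:330,90:460]; cv2.imwrite('pics/top0z.png',cv2.resize(a,None,fx=2.1,fy=2.1,interpolation=cv2.INTER_CUBIC))
```

```text
(no output)
```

View pics/scene0z.png

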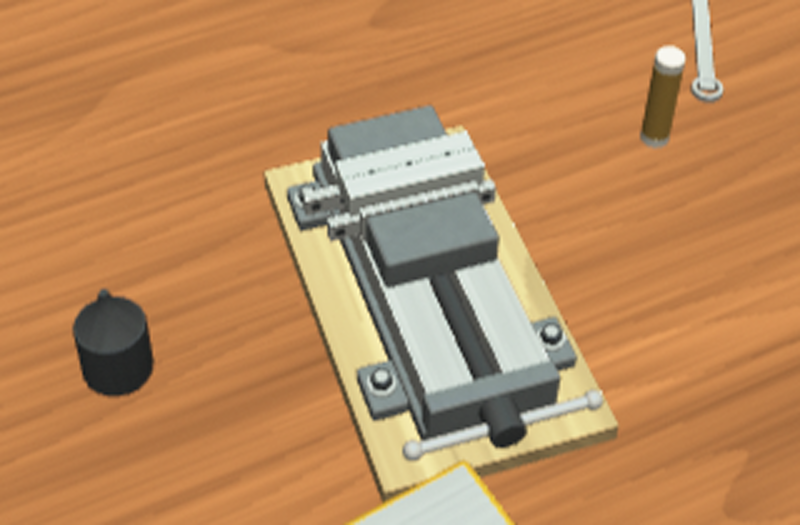

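View pics/top0z.png

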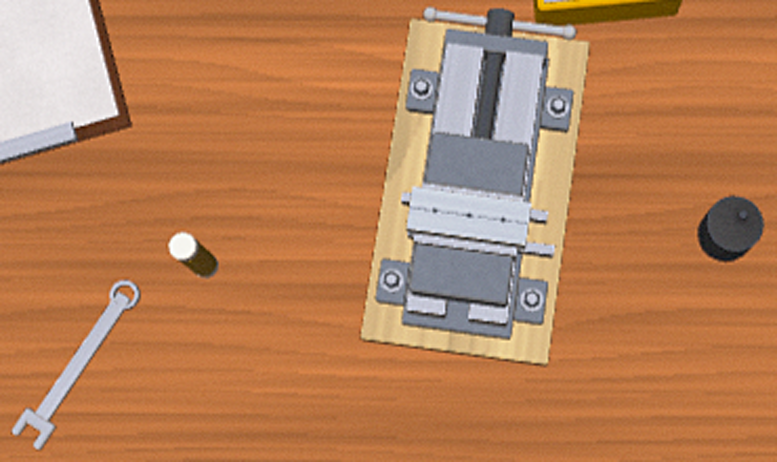

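View pics/wrist0.png

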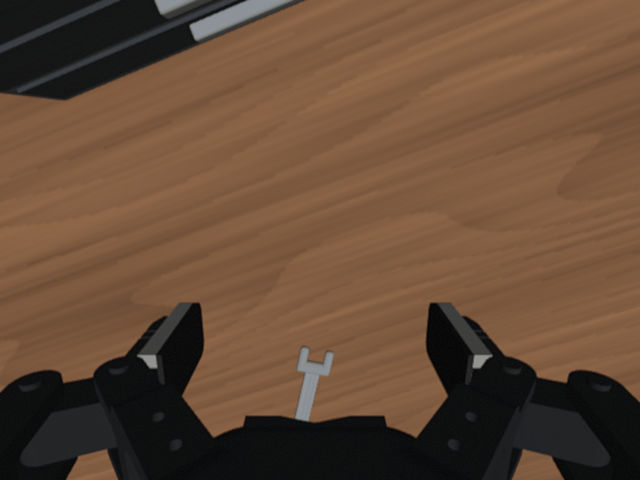

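```bash
cat > h.py <<'E'
import numpy as np, cv2
from scipy.spatial.transform import Rotation as R
from cell import bot
def quat(psi, tilt=None):
    x=np.array([np.cos(psi),np.sin(psi),0]); y=np.array([0,0,-1.]); M=np.column_stack([x,y,np.cross(x,y)])
    if tilt is not None: M=tilt.as_matrix()@M
    q=R.from_matrix(M).as_quat(); return np.array([q[3],q[0],q[1],q[2]])
def fixedcam(n):
    c=bot.calibration(n); return np.array(c["mtx"]),np.array(c["extrinsics"])
def wristcam(p,q):
    c=bot.calibration("wrist"); T=np.eye(4); T[:3,:3]=R.from_quat([q[1],q[2],q[3],q[0]]).as_matrix(); T[:3,3]=p
    return np.array(c["mtx"]), np.linalg.inv(T@np.array(c["hand_eye"]))
def snap():
    p=bot.read_position();q=bot.read_tool_rot(); im=bot.camera("wrist"); K,E=wristcam(p,q); return im,K,E
def pix2w(K,E,uv,z):
    d=E[:3,:3].T@np.linalg.solve(K,[uv[0],uv[1],1]); o=-E[:3,:3].T@E[:3,3]; return o+d*(z-o[2])/d[2]
def proj(K,E,P):
    P=np.atleast_2d(P); c=P@E[:3,:3].T+E[:3,3]; u=c@K.T; return u[:,:2]/u[:,2:]
E
python3 - <<'E'
from h import *
K,E=fixedcam("top"); Ks,Es=fixedcam("scene")
q=bot.read_tool_rot(); M=R.from_quat([q[1],q[2],q[3],q[0]]).as_matrix(); print(M.round(3))
print("work",pix2w(K,E,(313,214),.12),pix2w(Ks,Es,(324,260),.12))
# zoom->pixel: /2.1 + (90,110)
z=lambda u,v:(u/2.1+90,v/2.1+110)
print("board corners",[pix2w(K,E,z(*c),.016).round(3).tolist() for c in [(410,20),(588,42),(548,363),(361,338)]])
print("knocker top",pix2w(K,E,z(182,246),.11),"scene",pix2w(Ks,Es,(670/2.5+160,60/2.5+190),.11))
print("oiler",pix2w(K,E,z(732,232),.06))
for psi in np.arange(-3.1,3.2,.4):
    print(round(psi,2), bot.solve_ik([.47,.0,.32],quat(psi)))
E
```

```text
[[ 0.345  0.    -0.939]
 [ 0.939  0.     0.345]
 [ 0.    -1.    -0.   ]]
work [ 0.55912698 -0.00450007  0.12      ] [ 0.57500217 -0.00841263  0.12      ]
board corners [[0.807, 0.064, 0.016], [0.782, -0.133, 0.016], [0.427, -0.088, 0.016], [0.452, 0.11, 0.016]]
knocker top [0.53176666 0.28124686 0.11      ] scene [0.53921096 0.27869151 0.11      ]
oiler [ 0.55935947 -0.27668763  0.06      ]
-3.1 [-0.15724292  0.12921897 -0.22064803  1.22092933  0.         -1.76963191]
-2.7 [-0.15724292  0.12921897 -0.22064803  1.22092933  0.         -2.16963191]
-2.3 [-0.15724292  0.12921897 -0.22064803  1.22092933  0.         -2.56963191]
-1.9 [-0.15724292  0.12921897 -0.22064803  1.22092933  0.         -2.96963191]
-1.5 [-0.15724292  0.12921897 -0.22064803  1.22092933  0.          2.9135534 ]
-1.1 [-0.15724292  0.12921897 -0.22064803  1.22092933  0.          2.5135534 ]
-0.7 [-0.15724292  0.12921897 -0.22064803  1.22092933  0.          2.1135534 ]
-0.3 [-0.15724292  0.12921897 -0.22064803  1.22092933  0.          1.7135534 ]
0.1 [-0.15724292  0.12921897 -0.22064803  1.22092933  0.          1.3135534 ]
0.5 [-0.15724292  0.12921897 -0.22064803  1.22092933  0.          0.9135534 ]
0.9 [-0.15724292  0.12921897 -0.22064803  1.22092933  0.          0.5135534 ]
1.3 [-0.15724292  0.12921897 -0.22064803  1.22092933  0.          0.1135534 ]
1.7 [-0.15724292  0.12921897 -0.22064803  1.22092933  0.         -0.2864466 ]
2.1 [-0.15724292  0.12921897 -0.22064803  1.22092933  0.         -0.6864466 ]
2.5 [-0.15724292  0.12921897 -0.22064803  1.22092933  0.         -1.0864466 ]
2.9 [-0.15724292  0.12921897 -0.22064803  1.22092933  0.         -1.4864466 ]
```

Run:
```python
from h import *
a=-0.129; vx=np.array([np.cos(a),np.sin(a),0]); 
b=np.array([.565,-.006,0])
p=b+vx*.04; p[2]=.30
bot.move_pose(p,quat(a+np.pi/2))
im,K,E=snap(); cv2.imwrite("pics/w1.png",im[:,:,::-1]); np.savez("w1.npz",K=K,E=E)
for t in ["vise","work","parallel_a"]:
        print(t,[(np.round(d['bbox'],1),round(d['confidence'],2)) for d in bot.search_frame("wrist",t)][:3])
print(bot.read_clock())
```

```text
vise [(array([219.6,  28.5, 194.3, 346. ]), 0.94), (array([ 14.5, 168.9,  95.8,  61.2]), 0.36)]
work [(array([243.8, 136.2, 146.1,  54.8]), 0.85), (array([230.8, 175.6, 163. ,  17.2]), 0.57)]
parallel_a [(array([219.8, 136.7,  25.6,  13.4]), 0.84), (array([233. , 174.4, 161.7,  13.5]), 0.53)]
3.8
```

View pics/w1.png

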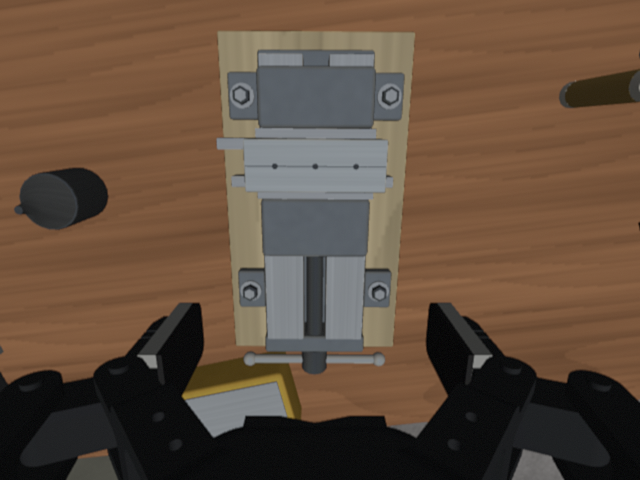

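Run:
```python
import cv2
a=cv2.imread('pics/w1.png')[120:210,205:405]; cv2.imwrite('pics/w1z.png',cv2.resize(a,None,fx=4,fy=4,interpolation=cv2.INTER_CUBIC))
```

```text
(no output)
```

View pics/w1z.png

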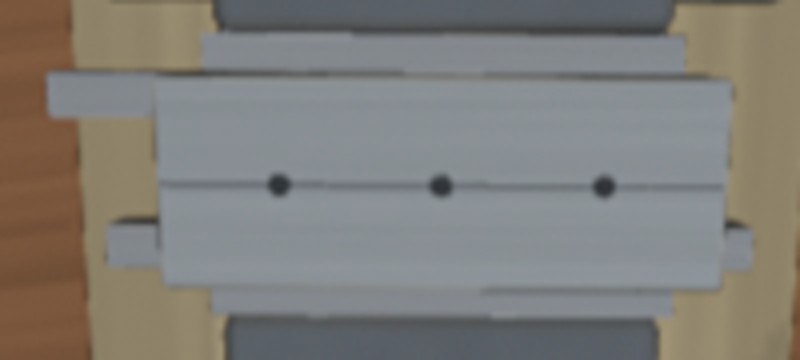

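Run:
```python
from h import *
d=np.load("w1.npz");K,E=d['K'],d['E']
z=lambda u,v:(u/4+205,v/4+120)
for t in (.012,.016,.02):
    print("t",t)
    bc=[pix2w(K,E,c,t)[:2] for c in [(218,31),(414,33),(394,346),(235,346)]]
    print("board",np.round(bc,4).tolist(),[np.linalg.norm(bc[i]-bc[(i+1)%4]).round(4) for i in range(4)])
    fj=[pix2w(K,E,z(*c),t+.086)[:2] for c in [(203,35),(684,35)]]
    mj=[pix2w(K,E,z(*c),t+.086)[:2] for c in [(211,314),(672,314)]]
    print("jaws",np.round(fj+mj,4).tolist(),np.linalg.norm(fj[0]-fj[1]),np.linalg.norm(mj[0]-mj[1]), (sum(fj+mj)/4).round(4), 'yaw',[np.arctan2(*(l:=p[1]-p[0])[::-1])-np.pi/2 for p in (fj,mj)])
    pb=[pix2w(K,E,z(*c),t+.072)[:2] for c in [(107,245),(752,248)]]
    pa=pix2w(K,E,z(46,94),t+.072)[:2]
    print("pb",np.round(pb,4).tolist(),np.linalg.norm(pb[0]-pb[1]),"pa",pa.round(4))
    for hL in (.002,.006,.011):
        bl=[pix2w(K,E,z(*c),t+.097+hL)[:2] for c in [(156,80),(732,80),(721,290),(163,286)]]
        dots=[pix2w(K,E,z(*c),t+.097+hL)[:2] for c in [(279,185),(441,186),(604,187)]]
        print(hL,"block",(sum(bl)/4).round(4),[np.linalg.norm(bl[i]-bl[(i+1)%4]).round(4) for i in range(4)],"dots",np.round(dots,4).tolist(),[np.linalg.norm(dots[i]-dots[i+1]).round(4) for i in (0,1)])
```

```text
t 0.012
board [[0.4259, -0.085], [0.4534, 0.1136], [0.8139, 0.0679], [0.7873, -0.1358]] [np.float64(0.2005), np.float64(0.3634), np.float64(0.2054), np.float64(0.365)]
jaws [[0.5272, -0.0506], [0.5407, 0.0537], [0.5881, -0.0593], [0.6018, 0.0459]] 0.10519266650162512 0.10606249537972645 [ 0.5644 -0.0026] yaw [np.float64(-0.12866376258210432), np.float64(-0.12893097968884226)]
pb [[0.5709, -0.0833], [0.5912, 0.0679]] 0.15249838692092954 pa [ 0.5351 -0.0906]
0.002 block [ 0.565  -0.0026] [np.float64(0.1222), np.float64(0.0448), np.float64(0.1229), np.float64(0.0439)] dots [[0.5602, -0.0377], [0.565, -0.003], [0.5697, 0.0319]] [np.float64(0.035), np.float64(0.0353)]
0.006 block [ 0.5646 -0.0025] [np.float64(0.1207), np.float64(0.0442), np.float64(0.1215), np.float64(0.0433)] dots [[0.5599, -0.0373], [0.5646, -0.003], [0.5693, 0.0315]] [np.float64(0.0346), np.float64(0.0348)]
0.011 block [ 0.5642 -0.0025] [np.float64(0.1189), np.float64(0.0436), np.float64(0.1196), np.float64(0.0427)] dots [[0.5595, -0.0367], [0.5641, -0.0029], [0.5687, 0.031]] [np.float64(0.0341), np.float64(0.0343)]
t 
[... 1485 characters left out ...]
.0814], [0.59, 0.0664]] 0.149098409280374 pa [ 0.5351 -0.0886]
0.002 block [ 0.5643 -0.0025] [np.float64(0.1192), np.float64(0.0437), np.float64(0.12), np.float64(0.0428)] dots [[0.5596, -0.0368], [0.5642, -0.003], [0.5688, 0.0311]] [np.float64(0.0342), np.float64(0.0344)]
0.006 block [ 0.5639 -0.0025] [np.float64(0.1178), np.float64(0.0432), np.float64(0.1185), np.float64(0.0423)] dots [[0.5593, -0.0364], [0.5639, -0.0029], [0.5684, 0.0308]] [np.float64(0.0338), np.float64(0.034)]
0.011 block [ 0.5634 -0.0024] [np.float64(0.1159), np.float64(0.0425), np.float64(0.1166), np.float64(0.0416)] dots [[0.5589, -0.0358], [0.5634, -0.0029], [0.5679, 0.0303]] [np.float64(0.0332), np.float64(0.0335)]
```

```bash
cat >> h.py <<'E'
a=-0.1288; vx=np.array([np.cos(a),np.sin(a),0]); vy=np.array([-np.sin(a),np.cos(a),0]); V=np.array([.564,-.0025,0]); t=.0165
def W(x,y,z): return V+x*vx+y*vy+np.array([0,0,z])   # z in world
E
python3 - <<'E'
from h import *
q=quat(a+np.pi)
bot.set_gripper(.23)
bot.move_pose(W(0,-.125,.2),q)
bot.move_linear(W(0,-.125,.066),.15)
f0=np.array(bot.read_ft_force())
print(bot.move_linear(W(0,-.088,.066),.04,until_force=12), np.array(bot.read_ft_force())-f0, bot.read_position())
im,K,E=snap(); cv2.imwrite("pics/w2.png",im[:,:,::-1]); np.savez("w2.npz",K=K,E=E)
cv2.imwrite("pics/t2.png",cv2.resize(bot.camera("top")[150:300,230:430],None,fx=4,fy=4,interpolation=cv2.INTER_CUBIC)[:,:,::-1])
print(bot.read_clock(), bot.read_gripper_width())
E
```

```text
False [ 0.54310749 -2.14771294  0.98624725] [ 0.55280295 -0.08971864  0.06604706]
8.2333 0.225354039680153
```

View pics/w2.png

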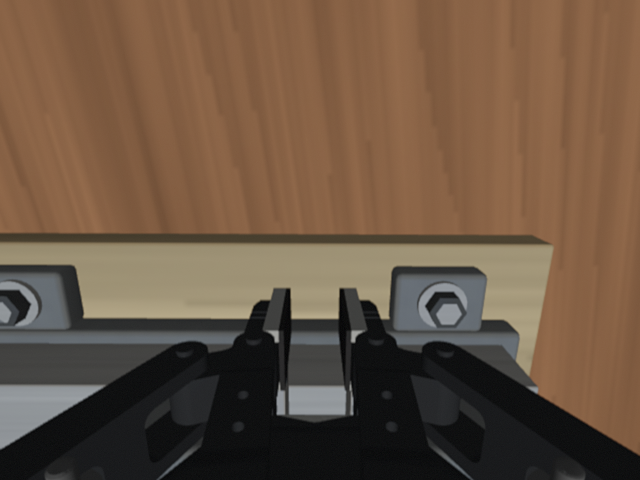

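View pics/t2.png

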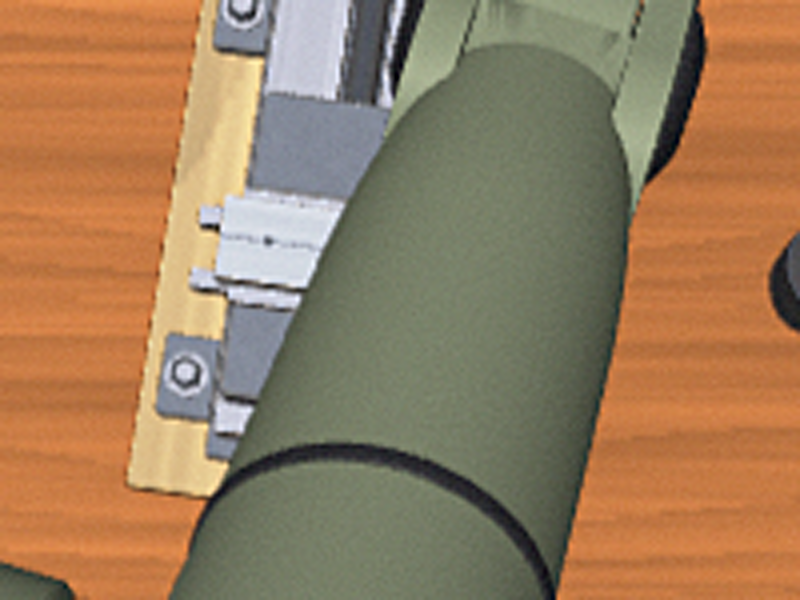

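Run:
```python
from h import *
K,E=fixedcam("top")
z=lambda u,v:(u/4+230,v/4+150)
for n,c,h in [("pa",(190,270),t+.072),("pb",(200,211),t+.072),("blk",(216,285),t+.1),("blk",(223,195),t+.1)]:
    p=pix2w(K,E,z(*c),h)-V; print(n,(p@vx).round(4),(p@vy).round(4))
```

```text
pa -0.0154 0.0729
pb 0.0173 0.0724
blk -0.0272 0.0554
blk 0.021 0.0587
```

Run:
```python
from h import *
bot.move_linear(W(0,-.105,.066),.12)
bot.move_linear(W(0,-.125,.2),.3)
bot.move_pose(W(.035,0,.26),quat(a+np.pi/2))
im,K,E=snap(); cv2.imwrite("pics/w3.png",im[:,:,::-1]); np.savez("w3.npz",K=K,E=E)
c=proj(K,E,W(0,0,t+.08))[0]; print(c)
np.save("w3o.npy",[c[0]-100,c[1]-50]); x0,y0=int(c[0]-110),int(c[1]-50); print(x0,y0)
cv2.imwrite("pics/w3z.png",cv2.resize(im[y0:y0+100,x0:x0+220],None,fx=3.6,fy=3.6,interpolation=cv2.INTER_CUBIC)[:,:,::-1])
print(bot.read_clock())
```

```text
[312.93595912 176.92846785]
202 126
10.75
```

View pics/w3z.png

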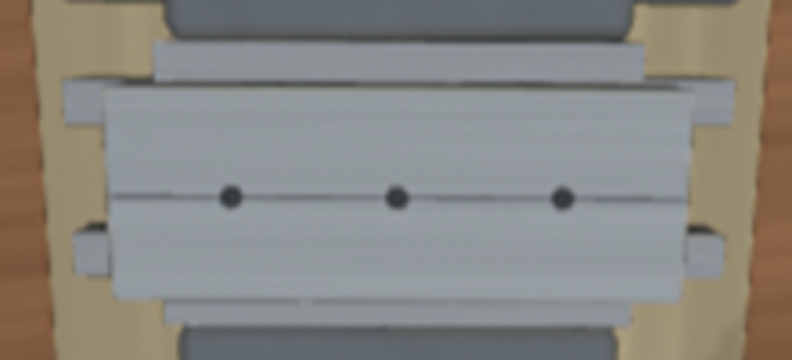

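Run:
```python
from h import *
bot.set_gripper(1.0)
q=quat(a+np.pi/2)
bot.move_pose(np.array([.535,.28,0])+vx*.03+[0,0,.25],q)
im,K,E=snap(); cv2.imwrite("pics/w4.png",im[:,:,::-1]); np.savez("w4.npz",K=K,E=E)
print([(np.round(d['bbox'],1),round(d['confidence'],2)) for d in bot.search_frame("wrist","knocker")][:3])
tp=bot.camera("top"); cv2.imwrite("pics/t4.png",cv2.resize(tp[190:270,130:230],None,fx=5,fy=5,interpolation=cv2.INTER_CUBIC)[:,:,::-1])
print(bot.read_clock())
```

```text
[(array([299.3, 152.6,  35.6,  46.2]), 0.58)]
12.65
```

View pics/w4.png

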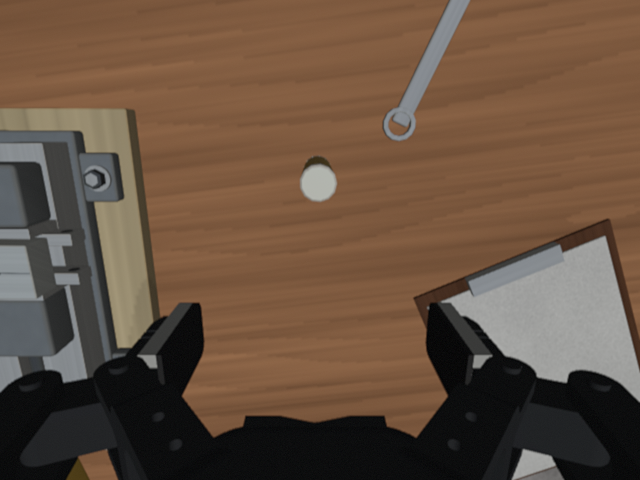

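Run:
```python
from h import *
d=np.load("w4.npz");K,E=d['K'],d['E']
p=pix2w(K,E,(318.5,183),.11); e=pix2w(K,E,(337,183),.11); print(p,2*np.linalg.norm(p-e))
q=quat(a+np.pi/2)
x,y=p[:2]
bot.move_linear([x,y,.15],.25)
bot.move_linear([x,y,.058],.12,until_force=8)
f0=bot.read_ft_force()
bot.set_gripper(0,grasp_force=80)
print(bot.read_gripper_width(),bot.read_position(),f0,bot.read_ft_force(),bot.read_moment())
im,K,E=snap(); cv2.imwrite("pics/w5.png",im[:,:,::-1])
print(bot.read_clock())
```

```text
[0.53358289 0.28350059 0.11      ] 0.027618609370802485
0.31059268581883553 [0.53374555 0.28319123 0.05843059] [-0.57967386  0.63205574  0.35050134] [-0.72354007 -1.9760008   4.43375174] [-0.47069635  0.23773015 -0.00657287]
14.7583
```

View pics/w5.png

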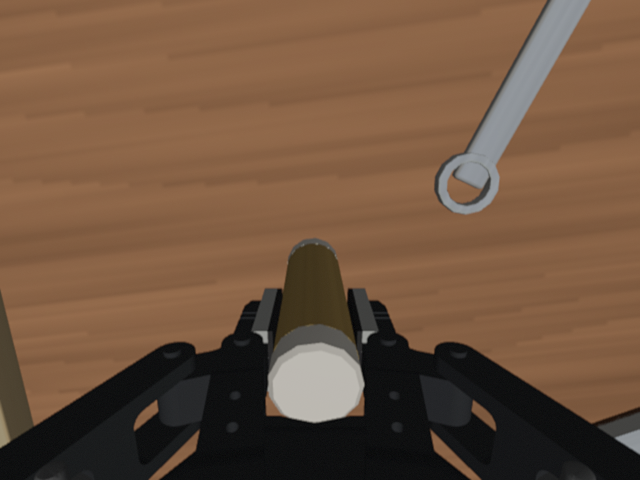

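```bash
cat >> h.py <<'E'
L=.0584
def touch(x,y,zstart,zend,f,sp=.02):
    """press at vise x,y; zs are knocker-face world heights. retreats nowhere."""
    bot.move_linear(W(x,y,zstart+L),.2); bot.wait(.15)
    f0=np.array(bot.read_ft_force())
    r=bot.move_linear(W(x,y,zend+L),sp,until_force=f)
    p=np.array(bot.read_position()); g=np.array(bot.read_ft_force())-f0
    print("touch y=%.3f stop=%s face z=%.4f (h above seated %.1f mm) F=%s t=%.2f"%(y,r,p[2]-L,(p[2]-L-t-.097)*1e3,g.round(1),bot.read_clock()))
    return p[2]-L
E
python3 - <<'E'
from h import *
p=bot.read_position()
bot.move_linear([p[0],p[1],.2],.25)
print("f",bot.read_ft_force())
for y in (.045,-.045):
    touch(0,y,.137,.112,3.5)
    bot.move_linear(W(0,y,.137+L),.15)
im,K,E=snap(); cv2.imwrite("pics/w6.png",im[:,:,::-1])
E
```

```text
f [-0.86750302 -0.75487119 -5.43150837]
touch y=0.045 stop=True face z=0.1211 (h above seated 7.6 mm) F=[1.6 0.6 7.4] t=17.79
touch y=-0.045 stop=True face z=0.1201 (h above seated 6.6 mm) F=[ 0.6 -0.5  6.9] t=19.63
```

View pics/w6.png

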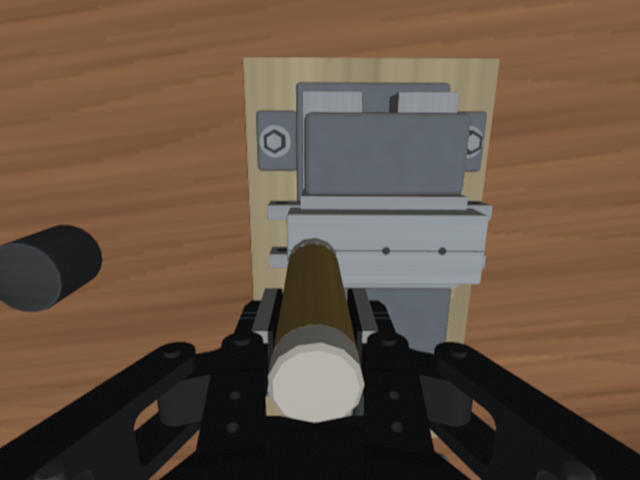

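Run:
```python
from h import *
touch(0,0,.125,.106,17,.012)
im,K,E=snap(); cv2.imwrite("pics/w7.png",im[:,:,::-1])
```

```text
touch y=0.000 stop=True face z=0.1155 (h above seated 2.0 mm) F=[-1.8  0.7 10.9] t=21.48
```

View pics/w7.png

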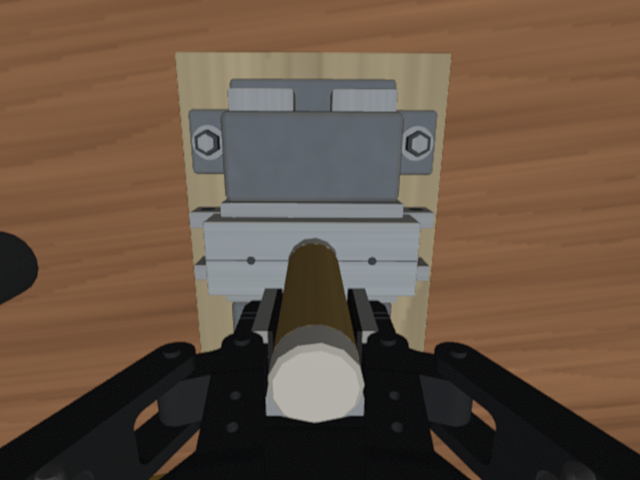

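Run:
```python
from h import *
bot.move_linear(W(0,0,.125+L),.1)
touch(0,.045,.121,.104,17,.012)
bot.move_linear(W(0,.045,.125+L),.1)
touch(0,-.045,.121,.104,17,.012)
bot.move_linear(W(0,-.045,.125+L),.1)
touch(0,0,.121,.104,19,.012)
```

```text
touch y=0.045 stop=True face z=0.1155 (h above seated 2.0 mm) F=[-4.6 -0.1 12.4] t=23.08
touch y=-0.045 stop=True face z=0.1155 (h above seated 2.0 mm) F=[-2.3  0.9 10.5] t=24.86
touch y=0.000 stop=True face z=0.1155 (h above seated 2.0 mm) F=[-2.7 -1.3 12.8] t=26.43
```

```bash
cat >> h.py <<'E'
def press(x,y,z0,fmax=22.5,step=.0004,zmin=.108):
    bot.move_linear(W(x,y,.121+L),.1); bot.wait(.15)
    f0=np.array(bot.read_ft_force()); 
    bot.move_linear(W(x,y,z0+L),.03,until_force=18)
    z=min(z0, bot.read_position()[2]-L); log=[]
    while z>zmin:
        bot.move_linear(W(x,y,z+L),.01,until_force=24); bot.wait(.1)
        F=np.array(bot.read_ft_force())-f0; pz=bot.read_position()[2]-L
        log.append((round(z*1e3,2),round(pz*1e3,2),round(F[2],1)))
        if F[2]>=fmax: break
        z-=step*(1 if F[2]<17 else .5)
    print("press",y,log,F.round(1),"t",bot.read_clock())
    bot.move_linear(W(x,y,.121+L),.1)
E
python3 - <<'E'
from h import *
bot.move_linear(W(0,0,.121+L),.1)
press(0,.045,.116)
E
```

```text
press 0.045 [(116.0, np.float64(116.22), np.float64(3.2)), (115.6, np.float64(115.96), np.float64(5.5)), (115.2, np.float64(115.66), np.float64(10.0)), (114.8, np.float64(115.54), np.float64(11.4)), (114.4, np.float64(115.44), np.float64(13.0)), (114.0, np.float64(115.29), np.float64(14.2)), (113.6, np.float64(115.19), np.float64(16.6)), (113.2, np.float64(115.04), np.float64(18.1)), (113.0, np.float64(115.0), np.float64(18.8)), (112.8, np.float64(114.9), np.float64(19.1)), (112.6, np.float64(114.84), np.float64(20.9)), (112.4, np.float64(114.8), np.float64(20.0)), (112.2, np.float64(114.71), np.float64(22.0)), (112.0, np.float64(114.64), np.float64(22.5)), (111.8, np.float64(114.53), np.float64(24.1))] [-3.5 -3.6 24.1] t 33.0
```

Run:
```python
from h import *
press(0,-.045,.1128)
press(0,0,.1128)
press(0,.045,.1124)
im,K,E=snap(); cv2.imwrite("pics/w8.png",im[:,:,::-1])
```

```text
press -0.045 [(112.8, np.float64(115.04), np.float64(15.5)), (112.4, np.float64(114.9), np.float64(18.2)), (112.2, np.float64(114.85), np.float64(16.7)), (111.8, np.float64(114.75), np.float64(19.4)), (111.6, np.float64(114.67), np.float64(19.8)), (111.4, np.float64(114.59), np.float64(21.6)), (111.2, np.float64(114.53), np.float64(22.4)), (111.0, np.float64(114.46), np.float64(23.1))] [-4.9  0.7 23.1] t 37.5667
press 0 [(112.8, np.float64(115.05), np.float64(15.7)), (112.4, np.float64(114.95), np.float64(17.4)), (112.2, np.float64(114.89), np.float64(17.5)), (112.0, np.float64(114.8), np.float64(18.7)), (111.8, np.float64(114.77), np.float64(19.7)), (111.6, np.float64(114.7), np.float64(20.3)), (111.4, np.float64(114.62), np.float64(21.4)), (111.2, np.float64(114.57), np.float64(21.7)), (111.0, np.float64(114.5), np.float64(22.9))] [-5.9  0.  22.9] t 42.0333
press 0.045 [(112.4, np.float64(114.93), np.float64(15.5)), (112.0, np.float64(114.81), np.float64(17.2)), (111.8, np.float64(114.74), np.float64(18.3)), (111.6, np.float64(114.68), np.float64(19.3)), (111.4, np.float64(114.64), np.float64(19.5)), (111.2, np.float64(114.56), np.float64(21.0)), (111.0, np.float64(114.51), np.float64(21.5)), (110.8, np.float64(114.45), np.float64(22.7))] [-5.8 -0.4 22.7] t 46.15
```

View pics/w8.png

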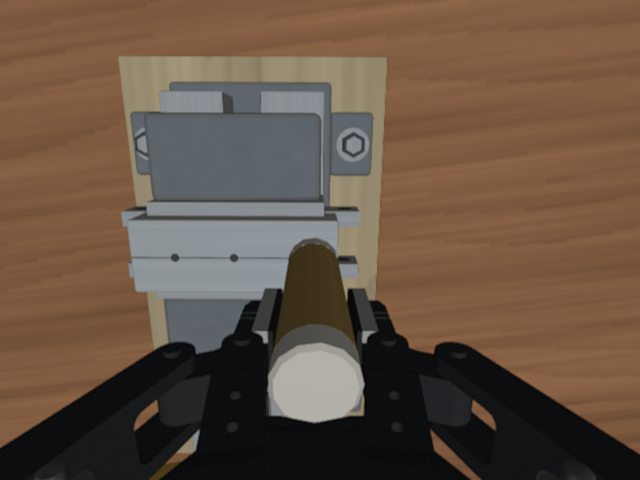

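Run:
```python
from h import *
x,y=.5337,.2832
bot.move_linear(W(0,.045,.135+L),.2)
bot.move_linear([x,y,.2],.25)
bot.move_linear([x,y,.066],.15); bot.wait(.1)
print(bot.move_linear([x,y,.0565],.02,until_force=4),bot.read_position(),bot.read_ft_force())
bot.set_gripper(1.0); bot.wait(.1)
bot.move_linear([x,y,.16],.15)
bot.move_linear(np.array([x,y,.25])+vx*.03,.25)
im,K,E=snap(); cv2.imwrite("pics/w9.png",im[:,:,::-1])
bot.move_pose(W(.035,0,.26),quat(a+np.pi/2))
im,K,E=snap(); x0,y0=202,126
cv2.imwrite("pics/w10z.png",cv2.resize(im[y0:y0+100,x0:x0+220],None,fx=3.6,fy=3.6,interpolation=cv2.INTER_CUBIC)[:,:,::-1])
cv2.imwrite("pics/s9.png",bot.camera("scene")[:,:,::-1])
print(bot.read_clock())
```

```text
True [0.5339469  0.28336443 0.05831767] [-0.91912245 -0.63412273  6.07767097]
52.7417
```

View pics/w9.png

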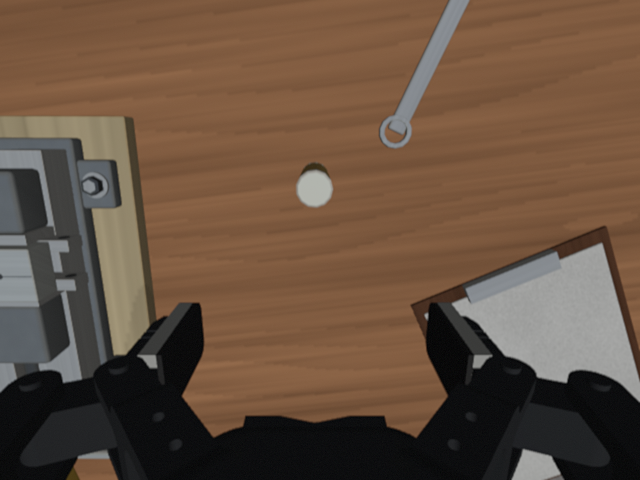

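View pics/w10z.png

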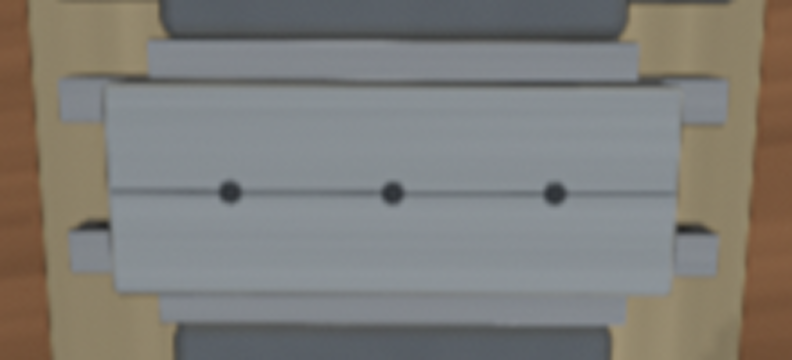

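View pics/s9.png

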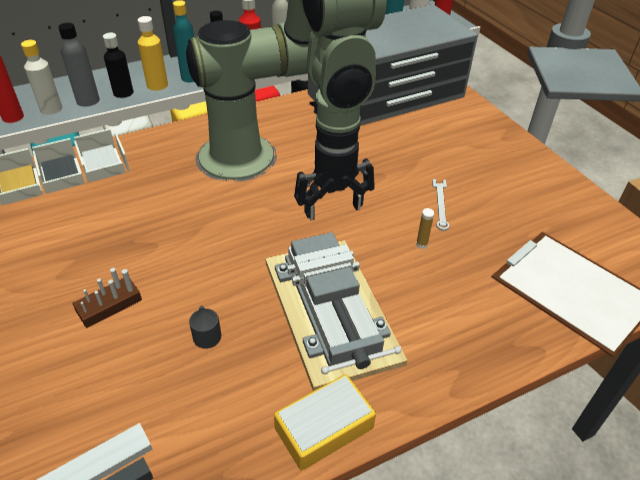

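Run:
```python
from h import *
bot.close_job(); print(bot.read_clock())
```

```text
the job is handed in; nothing more can be done
the job is handed in; nothing more can be done
```

I pushed the parallels back, seated the block, stood the knocker upright again and handed the job in at about 53 s of the 72 s allowed. The one thing I did not check directly is that the parallels no longer slide.

- **Parallels:** the one along the fixed jaw had slipped about 15 mm towards the robot's right, and the other was about 2–3 mm off. I pushed both back together with the finger tips. In the last picture both are centred under the block to within about 0.5 mm.
- **Block:** I pressed it down slowly with the knocker only, at the middle and at both ends. Each spot took a held 23–24 N. The face stopped at the same height everywhere, 114.5 mm, and the force climbed steadily without further slipping, so it sits level and on its stop. The top dropped about 5 mm in all.
- **Parallels tight:** I infer this from the held press force and did not try to slide them.
- **Height disagreement:** the seated top is about 2 mm higher than my first camera estimate of the board height predicted. That is within the calibration error and the allowed board height.
- **Knocker:** it stands upright at its original spot, clear of the vise, and the final pictures show this.
- **Other things:** the oil can, wrench and bit stand were not touched.

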